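# Spin the lamp carousel and brake it with the reference lamp at the photocell

### The arm

A 6-joint arm with a two-finger parallel gripper is mounted at the origin on the work surface. World frame = base frame: x ahead of the robot, y to its left, z up, the work surface at z = 0. Lengths are in m, angles in degrees, forces in N, time in s.
With the tool pointing down it reaches from about 0.375 to 0.9 m from the base axis. Payload 3.1 kg.
Tool frame: the origin (TCP) lies at the very end of the fingers, on their centre line; the grasp point (between the pads) lies 19 mm behind it; z points along the fingers, y is the line along which they close (so a half turn about z gives the same grasp; the last joint's range is limited). The gripper opens to 87 mm and grips with 3 to 60 N. Pads are 19 mm wide; open, the fingers measure 117 mm over their backs; the gripper's body (75 mm by 190 mm) begins 51 mm behind the grasp point.
Start: joints at [53.887, 30.224, 82.088, -0, 67.689, -10.227], TCP at [0.273, 0.562, 0.223] pointing down, gripper open.
Joint ranges: [-176.69, 176.69], [-43.24, 126.21], [12.49, 139.97], [-82, 262], [0, 151.66], [-163.58, 163.58]. Speed limits (degrees/s): [159.86, 159.86, 180, 180, 180, 180].

### API

Orientations are given as a 3x3 rotation matrix whose columns are the frame's x, y, z axes.
In Python, from rig import bot gives the robot as it stands.
- The arm moves only by the tool move_arm, never from a script. Its argument "increments" is a list of rows, each an object with "xyz": the shift along the tool's x, y, z in mm, a list of three; "roll": the turn about the tool's z in rad; "grip": the opening in per cent of the stroke, from 0 (shut) to 100 (fully open). A call has 1 to 5 rows; each row shifts and turns the commanded pose from where the row before left it, along the tool's axes as they then stand; what a row does not reach is not made up. A row lasts 1/12 s, in which the tool goes at most 41.7 mm and 7.16 degrees, less where a joint would pass 70% of its speed; a pose out of reach is approached as far as the arm can. A call is refused whole if a number of a shift passes 41.7 or a number of a turn 0.125, either way. A call with a gripper value outside its range is refused whole. The fingers move at their own pace and stop on an object; the grip force is fixed at half the most. Time passes only in rows, so rows that do not move let the fingers close. It gives the time, the measured TCP pose, the force, the opening and the grip force at its end, in the units of the state.
- bot.read_state(): the state, without advancing time (a new reading comes with each control period).
- bot.capture(name): name is "side" or "top"; returns (picture, depth): 420x560x3 uint8, red, green, blue; 420x560 float32, m along the optical axis (not along the pixel's ray), 0 where there is no reading.
- bot.camera_model(name): a dict with "intrinsics" (3x3 intrinsics, pixels), "rvec" (rotation vector, rad) and "tvec" (3), from world to camera coordinates, as OpenCV has them. Camera axes: x right, y down, z forward; pixel columns grow to the right and rows downward; lengths in m; the calibration is good to about 2 mm. A picture is of the moment at which its call begins. camera_model takes no time and is no camera call.
- bot.hand_in(): hands the job in; it is judged then, once.
Trained networks look in the newest picture that a camera, given by its name, has taken for a name from the list of things; names that differ only in an ending like _2 or _b are one class to them, and where a whole thing is asked for, a point or a joint stands for the part that bears it (a point fixed in the world has none). Each returns a list of dicts, best first, with "conf" (0 to 1); they miss things now and then, are a little off and sometimes report something else, mostly with a low value. They report only what shows in the picture. A call takes as long as a camera call.
- bot.spot_in(label, camera): "at" ([x, y, z] in m, in the coordinates of the camera as it stood for that picture, good to about 4 mm: the middle of the surface that is visible of it).
- bot.trace(label, camera): "mask" (420x560 bool, what is visible of it).
The state is a dict: "time_s": time; "joint_positions": joint angles; "qvel": joint speeds; "tau": joint torques, N m; "position": TCP position; "tcp_rot": TCP orientation; "force": force on the tool from outside, world axes, zero at the start; "moment": the same for the moment, N m; "opening": opening from 0.0 (shut) to 1.0 (fully open); "grasp_force": force on a finger pad.
Only numpy, scipy, OpenCV 4.12 (cv2) and the standard library are available. Lean on these libraries where they do the work, as an engineer would, in place of code of your own. Each camera call takes 0.05 s, during which the arm holds its last target. There are 200 camera calls.

### The job

With a fingertip, flick the lamp carousel's disc by one of the pegs or the rim so that it spins by itself and carries the tall reference lamp past the photocell at least once with nothing touching it. When the tall lamp comes round again, on that or any later turn, brake the disc with a fingertip so that it stops with the tall lamp straight in front of the photocell's opening, within the opening's width; once past the photocell, the disc may not come to a standstill anywhere else. Then take the finger away and leave the disc standing there; touch the disc with the fingers only, never touch the lamps, their holders or the photocell, and leave the things lying around where they are.

Things in the scene. Friction and masses are not known exactly. Their poses are not given: they have to be found in the camera images.
- fixture: The carousel's fixed base: grey round plate, 210 mm across, 14 mm thick, bolted to the bench, with a bearing column; a 70 mm wide arm reaches along its +x axis to the photocell. Origin on the bench under the disc's axis, z up. Base and photocell do not move, but differ in place and turn from run to run.
- carousel (a joint): Disc angle about its vertical axis (rad), not wrapped, growing anticlockwise seen from above; 0 or a whole number of turns = tall lamp exactly at the photocell. Starts still, between -4.9 and -1.4. Turns endlessly either way on a light bearing; left alone it slows by about 0.04 + 0.1 x speed rad/s2 (a third more or less): 2 rad/s lasts about 2 turns, 18 s. It stays where it is stopped.
- disc: The free disc, 300 mm across, top 66 mm above the bench. The top's outer 28 mm is a flat black rubber rim to brake on, with a white line at the tall lamp. On it, 136 mm from the axis, stand three upright steel turning pegs, 12 mm across, 14 mm high, 60, 180 and 300 degrees from the tall lamp. Low hub. About 1 kg. Origin on the axis, 56 mm above the bench; x axis points to the tall lamp, z up.
- tall_lamp: The reference lamp, the only tall one of the eight on the disc: a white square ceramic holder (26 x 26 mm, 14 mm high) with a frosted glass tube 18 mm across, 54 mm high in all (top 120 mm above the bench). It is fixed to the disc 85 mm from the axis. Origin at the foot of its holder, on its axis.
- short_lamps: The seven other lamps, fixed on the disc on the same 85 mm circle every 45 degrees: white holder 22 mm across, clear glass capsule 13 mm across, 34 mm high in all. Origin on the disc's axis at the disc's top.
- photocell: The fixed photocell on the base's arm, outside the disc: a black tube, 38 mm outside, with a 30 mm opening looking level at the disc's axis; mouth 165 mm from the axis, tube centre 95 mm above the bench; an aluminium box behind it, out to 252 mm from the axis, top 120 mm above the bench. Origin and axes as the base's: it lies along +x.
- mark (a point): The point on the base's +x axis, 85 mm from the disc's axis, where the foot of the tall lamp is when it stands exactly in front of the photocell (at the disc's height).
- tray: Bystander: white enamel tray with loose lamps, 250 x 170 x 25 mm. Origin under its centre.
- meter: Bystander: grey hand-held meter lying on its back, 150 x 75 x 32 mm. Origin under its centre.
- carton: Bystander: small cardboard box, 75 x 55 x 48 mm. Origin under its centre.

How it is judged:
By the outcome, as a careful person would: the job done as asked, in the order asked, and still so for the second after the job is handed in, with the robot touching nothing.
It also fails if it takes over 58 s, if anything falls off the work surface, if the arm or the gripper's body presses on something with over 40 N, if the wrist force passes 120 N, or if a joint passes its speed limit or range.

## Working session

There is one attempt and no reset: what is moved stays moved. The work goes in short steps, Python scripts to look and compute and a tool call to move; the robot and the scene stay as the last step left them, time stands still between calls to the robot, and variables do not carry over. Pictures are saved under pics/ and viewed, at most 10 in all, crops included, and the job is handed in when it is done.

Besides the shell and the picture viewer there is one more tool, called after ">>>" by a JSON object that holds its "fn" and its "kwargs", one argument or row to a line. move_arm: Moves the arm, as the interface text tells. Its arguments: {"type":"object","properties":{"increments":{"type":"array"}},"required":["increments"]}

```bash
mkdir -p pics; cat > h.py <<'E'
import numpy as np, cv2
from rig import bot
def cam(n):
    m=bot.camera_model(n); R=cv2.Rodrigues(np.array(m['rvec'],float))[0]
    return np.array(m['intrinsics'],float),R,np.array(m['tvec'],float).ravel()
def c2w(n,p):
    K,R,t=cam(n); return R.T@(np.asarray(p,float).ravel()-t)
def cloud(n,depth,mask):
    K,R,t=cam(n); v,u=np.nonzero(mask&(depth>0)); z=depth[v,u]
    P=np.c_[(u-K[0,2])/K[0,0]*z,(v-K[1,2])/K[1,1]*z,z]
    return (P-t)@R
def proj(n,P):
    K,R,t=cam(n); return cv2.projectPoints(np.array(P,float).reshape(-1,3),cv2.Rodrigues(R)[0],t,K,None)[0].reshape(-1,2)
def save(f,im): cv2.imwrite('pics/'+f,cv2.cvtColor(im,cv2.COLOR_RGB2BGR))
E
python3 - <<'E'
from h import *
ims=[]
for n in('top','side'):
    im,d=bot.capture(n); save(n+'0.png',im); np.savez('pics/%s0.npz'%n,im=im,d=d)
    for l in('fixture','disc','tall_lamp','photocell','tray','meter','carton'):
        r=bot.spot_in(l,n)
        print(n,l,[(np.round(c2w(n,x['at']),3).tolist(),round(x['conf'],2)) for x in r[:2]])
    K,R,t=cam(n); print(K.round(0).tolist(),(-R.T@t).round(3))
s=bot.read_state();print(s['time_s'],s['position'],np.round(s['tcp_rot'],3).tolist(),s['force'],s['opening'])
E
```

```text
top fixture [([0.597, -0.045, 0.069], 0.7)]
top disc [([0.587, -0.057, 0.069], 0.59)]
top tall_lamp []
top photocell [([0.741, 0.073, 0.117], 0.8), ([0.599, -0.042, 0.069], 0.66)]
top tray [([0.423, 0.462, 0.01], 0.94)]
top meter [([0.43, -0.441, 0.035], 0.78)]
top carton [([0.651, -0.403, 0.055], 0.73)]
[[494.0, 0.0, 279.0], [0.0, 494.0, 208.0], [0.0, 0.0, 1.0]] [ 0.379 -0.013  1.321]
side fixture [([0.595, -0.062, 0.063], 0.68)]
side disc [([0.579, -0.077, 0.064], 0.96)]
side tall_lamp []
side photocell [([0.747, 0.064, 0.1], 0.84)]
side tray [([0.424, 0.459, 0.007], 0.85)]
side meter [([0.436, -0.466, 0.031], 0.57)]
side carton [([0.642, -0.422, 0.045], 0.91)]
[[413.0, 0.0, 276.0], [0.0, 413.0, 210.0], [0.0, 0.0, 1.0]] [ 0.282 -0.961  0.948]
0.8 [0.27284133 0.56227918 0.2225879 ] [[-0.9, 0.437, 0.0], [0.437, 0.9, 0.0], [-0.0, 0.0, -1.0]] [-0.55271377  0.33195557  0.73438165] 0.996599676041738
```

View pics/top0.png

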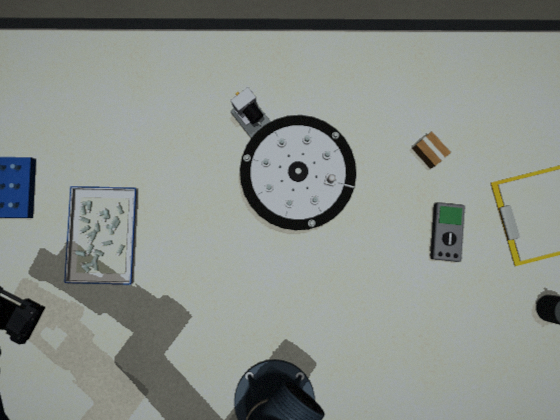

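View pics/side0.png

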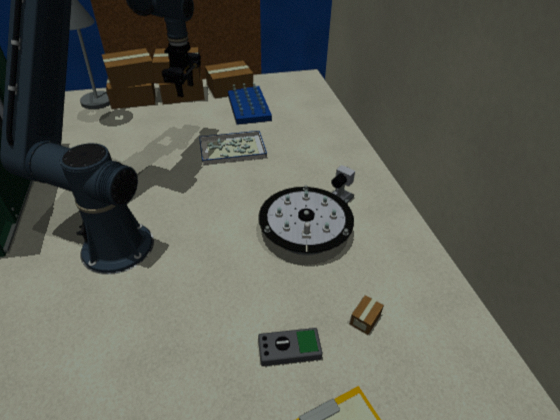

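The top picture shows the disc centre near (298,172) px, the photocell at (247,103), the tall lamp and white line at (333,180) to (350,186), and pegs at (336,135), (246,157) and (312,224). Next I'll fit these positions accurately.

```bash
cat >> h.py <<'E'
def plane(n,im,z,c,half=0.19,px=0.001):
    "rectified view of the plane at height z: pixel (i,j) -> x=c0+half-i*px, y=c1+half-j*px"
    N=int(2*half/px); I,J=np.mgrid[0:N,0:N]
    P=np.stack([c[0]+half-I*px,c[1]+half-J*px,np.full(I.shape,z)],-1).reshape(-1,3)
    q=proj(n,P).astype(np.float32).reshape(N,N,2)
    return cv2.remap(im,q[...,0],q[...,1],cv2.INTER_LINEAR)
def ring(n,im,c,r,z=0.066,N=1440):
    a=np.linspace(-np.pi,np.pi,N,endpoint=False)
    P=np.c_[c[0]+r*np.cos(a),c[1]+r*np.sin(a),np.full(N,z)]
    q=proj(n,P).astype(np.float32).reshape(1,N,2)
    return a,cv2.remap(im,q[...,0],q[...,1],cv2.INTER_LINEAR)[0].astype(float).mean(1)
E
python3 - <<'E'
from h import *
from scipy.optimize import least_squares
cs=[]
for n in('top','side'):
    f=np.load('pics/%s0.npz'%n); im,d=f['im'],f['d']
    W=cloud(n,d,d>0)
    m=(np.hypot(W[:,0]-.59,W[:,1]+.05)<.2)&(abs(W[:,2]-.066)<.006)
    P=W[m]; print(n,len(P),np.median(P[:,2]))
    # outer boundary per angle
    c=P[:,:2].mean(0)
    for k in range(5):
        a=np.arctan2(P[:,1]-c[1],P[:,0]-c[0]); r=np.hypot(P[:,0]-c[0],P[:,1]-c[1])
        b=((a+np.pi)/(2*np.pi)*60).astype(int)
        E=np.array([P[b==i][np.argmax(r[b==i]),:2] for i in range(60) if (b==i).any()])
        s=least_squares(lambda p:np.hypot(E[:,0]-p[0],E[:,1]-p[1])-p[2],[*c,.15],loss='soft_l1',f_scale=.002).x; c=s[:2]
    print(n,'circle',s.round(4))
    m=(W[:,2]>.085)&(W[:,2]<.125)&(np.hypot(W[:,0]-c[0],W[:,1]-c[1])<.27)
    Q=W[m]; rr=np.hypot(Q[:,0]-c[0],Q[:,1]-c[1])
    B=Q[(rr>.16)]; T=Q[rr<.11]; T=T[T[:,2]>.107]
    box=B[B[:,2]>.116]
    for nm,X in(('cell',B),('celltop',box),('tall',T)):
        if len(X): mm=X.mean(0); print(nm,len(X),mm.round(3),'ang',np.degrees(np.arctan2(mm[1]-c[1],mm[0]-c[0])).round(2),'r',np.hypot(*(mm[:2]-c)).round(3))
    for r in(.125,.145,.148):
        a,v=ring(n,im,c,r); print(r,'line',np.degrees(a[np.argmax(v)]).round(2), v.max().round(0), np.median(v))
    save(n+'_rect.png',cv2.resize(plane(n,im,.066,c),None,fx=1.5,fy=1.5))
a=cv2.imread('pics/top_rect.png');b=cv2.imread('pics/side_rect.png');
cv2.imwrite('pics/rects.png',cv2.resize(np.hstack([a,b]),(800,400)))
E
```

```text
top 8662 0.0684783739333504
top circle [ 0.586  -0.0556  0.1491]
cell 591 [0.745 0.073 0.115] ang 38.98 r 0.205
celltop 321 [0.755 0.08  0.121] ang 38.68 r 0.217
tall 45 [ 0.561 -0.136  0.118] ang -107.13 r 0.084
0.125 line -104.75 138.0 20.833333333333336
0.145 line -104.75 147.0 16.0
0.148 line -104.5 128.0 49.333333333333336
side 4312 0.06474315776807298
side circle [ 0.5857 -0.0577  0.1496]
cell 307 [0.748 0.064 0.108] ang 36.98 r 0.203
celltop 95 [0.761 0.078 0.118] ang 37.82 r 0.221
tall 30 [ 0.562 -0.142  0.113] ang -105.53 r 0.088
0.125 line -105.0 113.0 31.333333333333332
0.145 line -105.25 98.0 16.333333333333332
0.148 line 108.25 83.0 44.666666666666664
```

View pics/rects.png

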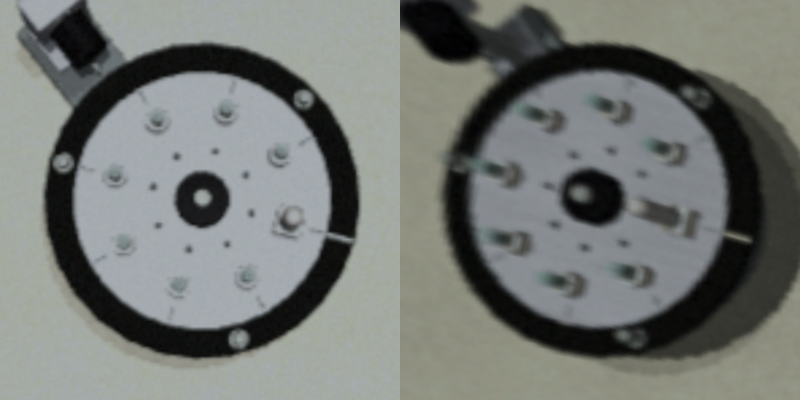

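The rectified view confirms the disc is centred at about (0.586, -0.0565). The tall lamp's line is at -105° and the photocell at about 38°, so I'll push the peg at 195°. I'll shut the gripper and align the tool first.

>>> {"fn": "move_arm", "kwargs": {
  "increments": [
    {"xyz":[0,0,0],"roll":0.11,"grip":0},
    {"xyz":[0,0,0],"roll":0.11,"grip":0},
    {"xyz":[0,0,0],"roll":0.11,"grip":0},
    {"xyz":[0,0,0],"roll":0.11,"grip":0},
    {"xyz":[0,0,0],"roll":0.11,"grip":0}
  ]
}}

```text
time_s: 1.22
position: [0.2728, 0.5623, 0.2226]
tcp_rot: [[-0.534, 0.845, -0.0], [0.845, 0.534, 0.0], [0.0, -0.0, -1.0]]
force: [-0.0, 0.3, -0.3]
opening: 0.705
grasp_force: 0.0
```

>>> {"fn": "move_arm", "kwargs": {
  "increments": [
    {"xyz":[0,0,0],"roll":0.11,"grip":0},
    {"xyz":[0,0,0],"roll":0.11,"grip":0},
    {"xyz":[-40,-3.5,0],"roll":0,"grip":0},
    {"xyz":[-40,-3.5,0],"roll":0,"grip":0},
    {"xyz":[-40,-3.5,0],"roll":0,"grip":0}
  ]
}}

```text
time_s: 1.63
position: [0.3039, 0.445, 0.2224]
tcp_rot: [[-0.344, 0.939, 0.0], [0.939, 0.344, -0.0], [-0.0, 0.0, -1.0]]
force: [0.3, -0.7, 0.5]
opening: 0.322
grasp_force: 0.0
```

```bash
python3 - <<'E'
from h import *
c=np.array([.586,-.0565])
for n in('top','side'):
    f=np.load('pics/%s0.npz'%n); im,d=f['im'],f['d']
    W=cloud(n,d,d>0)
    m=(W[:,2]>.112)&(np.hypot(W[:,0]-c[0],W[:,1]-c[1])<.27)&(np.hypot(W[:,0]-c[0],W[:,1]-c[1])>.195)
    r=cv2.minAreaRect((W[m][:,:2]*1000).astype(np.float32)); print(n,r,np.degrees(np.arctan2(r[0][1]/1000-c[1],r[0][0]/1000-c[0])))
f=np.load('pics/top0.npz')
for z in(.12,.095,.014):save('cell%d.png'%(z*1000),plane('top',f['im'],z,(.735,.06),.1,.0005))
cv2.imwrite('pics/cells.png',cv2.resize(np.hstack([cv2.imread('pics/cell%d.png'%k) for k in(120,14)]),(800,400)))
s=bot.read_state();print(s['time_s'],s['position'],s['tcp_rot'],s['opening'])
E
```

```text
top ((756.2047119140625, 79.627685546875), (45.583892822265625, 56.527442932128906), 40.0615348815918) 38.65240084031824
side ((758.2122802734375, 77.164794921875), (41.57020568847656, 56.41343307495117), 38.99940490722656) 37.81729040324054
1.6333 [0.30388074 0.44499329 0.22239911] [[-3.43941097e-01  9.38991148e-01  3.81094784e-04]
 [ 9.38991211e-01  3.43941134e-01 -3.49774258e-05]
 [-1.63917666e-04  3.45814479e-04 -9.99999927e-01]] 0.3215682206338976
```

View pics/cells.png

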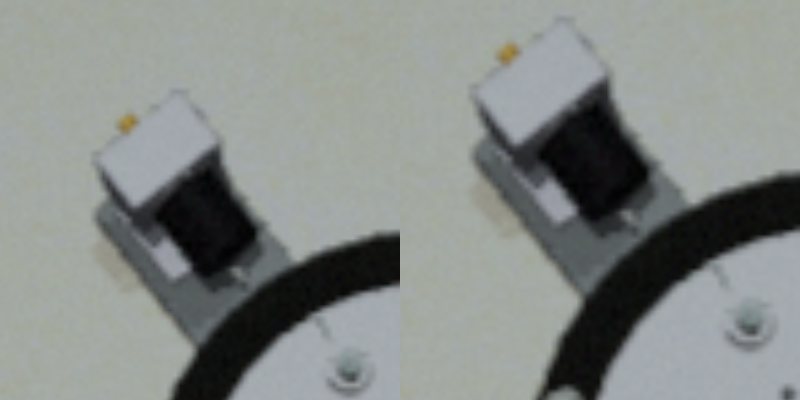

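The crops show the photocell box top with its corners and the black tube. They put the photocell direction at about 38.3°. Next I'll travel to the run-up position.

>>> {"fn": "move_arm", "kwargs": {
  "increments": [
    {"xyz":[-40,-3.5,0],"roll":0,"grip":0},
    {"xyz":[-40,-3.5,0],"roll":0,"grip":0},
    {"xyz":[-40,-3.5,0],"roll":0,"grip":0},
    {"xyz":[-40,-3.5,0],"roll":0,"grip":0},
    {"xyz":[-40,-3.5,0],"roll":0,"grip":0}
  ]
}}

```text
time_s: 2.05
position: [0.3561, 0.2503, 0.2229]
tcp_rot: [[-0.343, 0.939, 0.001], [0.939, 0.343, 0.0], [-0.0, 0.001, -1.0]]
force: [2.2, -1.1, -0.2]
opening: 0.021
grasp_force: 0.0
```

>>> {"fn": "move_arm", "kwargs": {
  "increments": [
    {"xyz":[-40,-3.5,0],"roll":0,"grip":0},
    {"xyz":[-40,-3.5,0],"roll":0,"grip":0},
    {"xyz":[-40,-3.5,0],"roll":0,"grip":0},
    {"xyz":[-40,-3.5,0],"roll":0,"grip":0},
    {"xyz":[-40,-3.5,0],"roll":0,"grip":0}
  ]
}}

```text
time_s: 2.47
position: [0.4082, 0.0561, 0.2229]
tcp_rot: [[-0.342, 0.94, 0.001], [0.94, 0.342, -0.0], [-0.0, 0.001, -1.0]]
force: [1.0, 0.2, 0.4]
opening: 0.004
grasp_force: 0.0
```

>>> {"fn": "move_arm", "kwargs": {
  "increments": [
    {"xyz":[-40,-3.5,0],"roll":0,"grip":0},
    {"xyz":[-40,-3.5,0],"roll":0,"grip":0},
    {"xyz":[-40,-3.5,0],"roll":0,"grip":0},
    {"xyz":[0,0,40],"roll":0,"grip":0},
    {"xyz":[0,0,40],"roll":0,"grip":0}
  ]
}}

```text
time_s: 2.88
position: [0.4432, -0.0624, 0.1438]
tcp_rot: [[-0.337, 0.941, 0.01], [0.941, 0.337, -0.004], [-0.007, 0.008, -1.0]]
force: [-0.1, 0.2, -0.7]
opening: 0.002
grasp_force: 0.0
```

```bash
python3 - <<'E'
from h import *
for n in('top','side'):
    im,d=bot.capture(n); save(n+'1.png',im)
a=cv2.imread('pics/top1.png')[60:360,120:480];b=cv2.imread('pics/side1.png')[60:360,120:480]
cv2.imwrite('pics/v1.png',np.hstack([a,b]))
s=bot.read_state();print(s['time_s'],s['position'],s['tcp_rot'].round(4).tolist() if hasattr(s['tcp_rot'],'round') else s['tcp_rot'],s['opening'],s['joint_positions'])
E
```

```text
2.9833 [ 0.43492656 -0.05760335  0.13760149] [[-0.3399, 0.9404, -0.0134], [0.9404, 0.34, 0.0055], [0.0097, -0.0108, -0.9999]] 0.006937979431771218 [-2.21989409e+01  2.47920288e+01  1.12423636e+02 -2.20216831e-03
  4.36152494e+01 -4.20715987e+01]
```

View pics/v1.png

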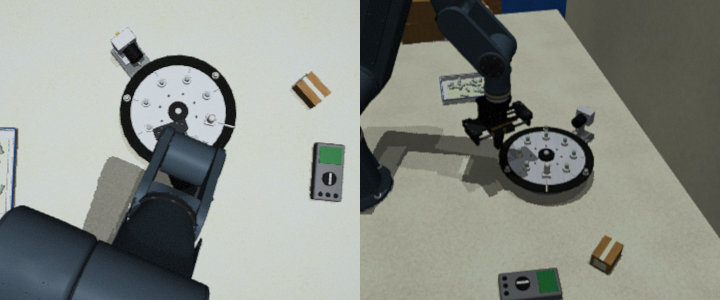

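The top view shows the tool near the rim at the robot's side. In the side view the finger is beside the disc's near-left edge and the tall lamp is clearly visible. I'll descend to just above the rim.

>>> {"fn": "move_arm", "kwargs": {
  "increments": [
    {"xyz":[0,0,30],"roll":0,"grip":0},
    {"xyz":[0,0,25],"roll":0,"grip":0},
    {"xyz":[0,0,15],"roll":0,"grip":0},
    {"xyz":[0,0,0],"roll":0,"grip":0},
    {"xyz":[0,0,0],"roll":0,"grip":0}
  ]
}}

```text
time_s: 3.4
position: [0.4397, -0.058, 0.0738]
tcp_rot: [[-0.343, 0.939, 0.001], [0.939, 0.343, -0.0], [-0.001, 0.001, -1.0]]
force: [-0.1, -0.9, 0.8]
opening: 0.006
grasp_force: 0.0
```

```bash
python3 - <<'E'
from h import *
im,d=bot.capture('side'); save('side2.png',im)
b=im[140:290,200:400]; save('v2.png',cv2.resize(b,(800,600),interpolation=cv2.INTER_CUBIC))
s=bot.read_state();print(s['time_s'],s['position'],s['force'],s['opening'])
a,v=ring('side',im,(.586,-.057),.145);m=(a<0)&(a>-2.6);print(np.degrees(a[m][np.argmax(v[m])]))
E
```

```text
3.45 [ 0.44020369 -0.05829046  0.07426877] [-0.76408423  0.29265595  0.15942571] 0.0053593228457463685
-105.24999999999999
```

View pics/v2.png

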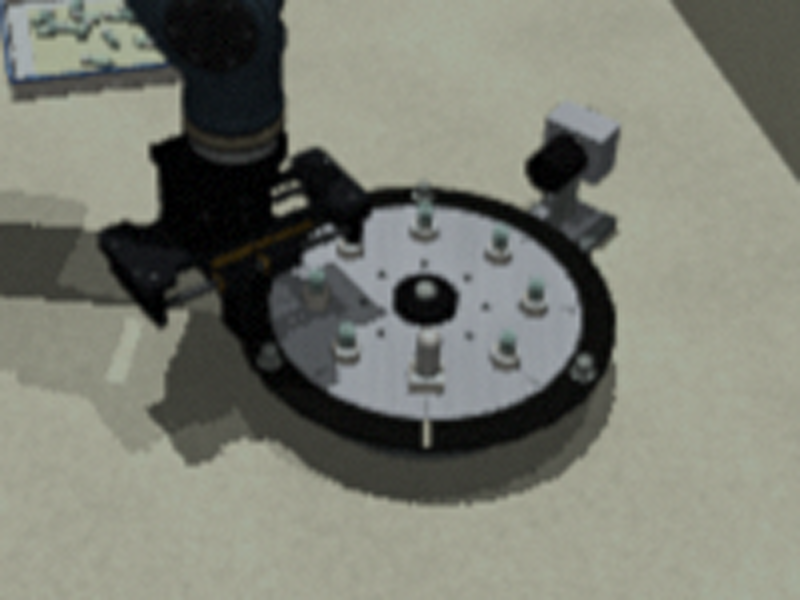

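The finger is behind the peg at crop (268,357), outside the lamps, and the white line is at (427,430), still at -105°. Now the flick.

>>> {"fn": "move_arm", "kwargs": {
  "increments": [
    {"xyz":[-8,0,2],"roll":0,"grip":0},
    {"xyz":[-18,0,0],"roll":0,"grip":0},
    {"xyz":[-24,0,0],"roll":0,"grip":0},
    {"xyz":[-24,0,0],"roll":0,"grip":0},
    {"xyz":[-6,0,-8],"roll":0,"grip":0}
  ]
}}

```text
time_s: 3.87
position: [0.4697, -0.1377, 0.0798]
tcp_rot: [[-0.341, 0.94, 0.006], [0.94, 0.341, -0.004], [-0.006, 0.004, -1.0]]
force: [0.6, 0.9, -0.0]
opening: 0.007
grasp_force: 0.0
```

>>> {"fn": "move_arm", "kwargs": {
  "increments": [
    {"xyz":[0,-5,-30],"roll":0,"grip":0},
    {"xyz":[20,0,-30],"roll":0,"grip":0}
  ]
}}

```text
time_s: 4.03
position: [0.4573, -0.1205, 0.1403]
tcp_rot: [[-0.339, 0.941, 0.004], [0.941, 0.339, -0.003], [-0.004, 0.003, -1.0]]
force: [0.4, 1.0, 1.1]
opening: 0.005
grasp_force: 0.0
```

```bash
cat >> h.py <<'E'
C={'side':(.586,-.057),'top':(.586,-.0558)}
PHI=38.3
def line(n,im):
    "candidate bright narrow peaks on the black rim (deg, world)"
    v=0
    for r in(.128,.132,.142,.145): a,w=ring(n,im,C[n],r); v=v+np.minimum(w,120)/4
    v=cv2.GaussianBlur(v.reshape(1,-1),(9,1),0)[0]
    out=[]
    for k in range(6):
        i=np.argmax(v); out.append((round(np.degrees(a[i]),1),int(v[i]))); v[np.abs((a-a[i]+np.pi)%(2*np.pi)-np.pi)<.1]=0
    return out
E
python3 - <<'E'
from h import *
for k in range(5):
    im,d=bot.capture('side'); t=bot.read_state()['time_s']-.05; save('s3_%d.png'%k,im); np.savez('pics/s3_%d.npz'%k,im=im,d=d,t=t)
    print(round(t,3),line('side',im))
    if k==2: im,d=bot.capture('top'); print('top',line('top',im)); save('t3.png',im)
s=bot.read_state();print(s['time_s'],s['position'],s['force'])
A=cv2.imread('pics/s3_0.png')[130:310,230:390];B=cv2.imread('pics/s3_4.png')[130:310,230:390]
cv2.imwrite('pics/v3.png',cv2.resize(np.hstack([A,B]),(800,450)))
E
```

```text
4.033 [(np.float64(-46.7), 84), (np.float64(-107.2), 74), (np.float64(15.8), 71), (np.float64(10.0), 40), (np.float64(51.3), 34), (np.float64(74.0), 30)]
4.083 [(np.float64(-40.0), 85), (np.float64(-100.0), 72), (np.float64(22.5), 66), (np.float64(16.8), 42), (np.float64(55.7), 37), (np.float64(67.8), 33)]
4.133 [(np.float64(-33.5), 86), (np.float64(-92.2), 73), (np.float64(29.0), 71), (np.float64(23.3), 48), (np.float64(60.7), 40), (np.float64(67.2), 31)]
top [(np.float64(-27.5), 119), (np.float64(-86.8), 114), (np.float64(32.5), 111), (np.float64(154.0), 111), (np.float64(-134.0), 109), (np.float64(-139.8), 90)]
4.233 [(np.float64(-20.0), 78), (np.float64(-78.5), 76), (np.float64(41.5), 71), (np.float64(70.2), 44), (np.float64(35.8), 41), (np.float64(160.2), 38)]
4.283 [(np.float64(-13.5), 95), (np.float64(44.5), 74), (np.float64(-71.2), 73), (np.float64(74.3), 44), (np.float64(50.3), 43), (np.float64(-77.0), 37)]
4.3333 [ 0.45521836 -0.11676829  0.13894022] [ 0.64271809  0.50331929 -0.71679373]
```

View pics/v3.png

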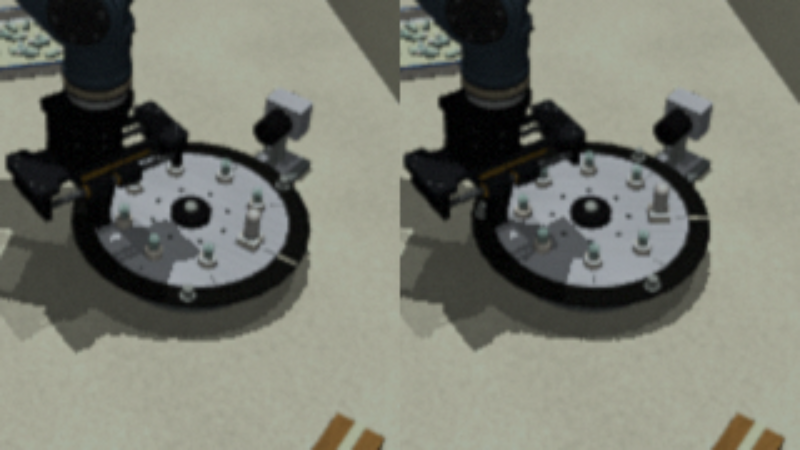

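The flick worked: the white line went from -46.7° to -13.5° in 0.25 s, about 2.3 rad/s, with the finger clear. I'll move to the braking spot, high above the pegs, and track the disc.

>>> {"fn": "move_arm", "kwargs": {
  "increments": [
    {"xyz":[40,12,0],"roll":0,"grip":0},
    {"xyz":[40,12,0],"roll":0,"grip":0},
    {"xyz":[0,0,20],"roll":0,"grip":0},
    {"xyz":[0,0,0],"roll":0,"grip":0}
  ]
}}

```text
time_s: 4.67
position: [0.4478, -0.0309, 0.1162]
tcp_rot: [[-0.346, 0.938, -0.006], [0.938, 0.346, 0.002], [0.004, -0.005, -1.0]]
force: [1.0, 0.3, -0.8]
opening: 0.007
grasp_force: 0.0
```

```bash
cat >> h.py <<'E'
import json,os
def track(k,gap=1):
    "take k side pictures; find white line near the prediction; log (t, unwrapped deg past photocell)"
    L=json.load(open('log.json')) if os.path.exists('log.json') else []
    for _ in range(k):
        im,d=bot.capture('side'); t=bot.read_state()['time_s']-.05
        A=np.array(L)
        if len(A)>=12:
            p=np.polyfit(A[-30:,0],A[-30:,1],2 if np.ptp(A[-30:,0])>.5 else 1)
        else: p=np.polyfit(A[:,0],A[:,1],1)
        pr=np.polyval(p,t); best=None
        a=np.radians(np.arange(-14,14,.1)+pr+PHI); v=0
        for r in(.126,.130,.142,.145):
            P=np.c_[C['side'][0]+r*np.cos(a),C['side'][1]+r*np.sin(a),np.full(len(a),.066)]
            q=proj('side',P).astype(np.float32).reshape(1,-1,2)
            v=v+np.minimum(cv2.remap(im,q[...,0],q[...,1],cv2.INTER_LINEAR)[0].astype(float).mean(1),110)/4
        v=cv2.GaussianBlur(v.reshape(1,-1),(15,1),0)[0]
        i=np.argmax(v); ang=np.degrees(a[i])-PHI; ok=v[i]>55
        if ok: L.append((t,ang))
        print(round(t,3),round(ang,1),'pred',round(pr,1),int(v[i]),ok)
    json.dump([tuple(map(float,x)) for x in L],open('log.json','w')); return im
E
python3 - <<'E'
from h import *
json.dump([[4.033,-46.7-PHI],[4.083,-40-PHI],[4.133,-33.5-PHI],[4.233,-20-PHI],[4.283,-13.5-PHI]],open('log.json','w'))
im=track(8); save('s4.png',im)
s=bot.read_state();print(s['time_s'],s['position'],s['force'])
E
```

```text
4.667 10.3 pred -0.7 103 True
4.717 3.8 pred 16.3 106 True
4.767 10.0 pred 17.0 100 True
4.817 16.1 pred 21.1 107 True
4.867 25.6 pred 26.2 92 True
4.917 29.5 pred 32.7 91 True
4.967 34.1 pred 38.5 91 True
5.017 37.9 pred 39.6 91 True
5.0667 [ 0.45060147 -0.03419127  0.11891978] [ 0.34846345 -0.73018418  0.09794825]
```

```bash
cat >> h.py <<'E'
from scipy.optimize import least_squares
T0=4.033
def model(p,t):
    "deg past photocell; w'=-k(0.04+0.1w)"
    th,w,k=p; x=np.asarray(t)-T0; c=.1*k
    ts=np.log(1+w/.4)/c; x=np.minimum(x,ts)
    return np.degrees(th+(w+.4)*(1-np.exp(-c*x))/c-.4*x)
def speed(p,t): return (p[1]+.4)*np.exp(-.1*p[2]*(t-T0))-.4
def fit(L):
    A=np.array(L); return least_squares(lambda p:np.r_[(model(p,A[:,0])-A[:,1]),(p[2]-1)/.2],[-1.48,2.32,1],loss='soft_l1',f_scale=1.5).x
def samp(im,a,r,z):
    P=np.c_[C['side'][0]+r*np.cos(a),C['side'][1]+r*np.sin(a),np.full(len(a),z)]
    q=proj('side',P).astype(np.float32).reshape(1,-1,2)
    v=np.minimum(cv2.remap(im,q[...,0],q[...,1],cv2.INTER_LINEAR)[0].astype(float).mean(1),110)
    w=np.degrees(a-np.pi*2*np.round(a/2/np.pi)); return np.where((w>-125)&(w<20),v,25)
def track2(k):
    L=json.load(open('log2.json'))
    for _ in range(k):
        im,d=bot.capture('side'); t=bot.read_state()['time_s']-.05
        p=fit(L); pr=float(model(p,t)); g=np.arange(-16,16,.2)+pr; s=0
        for r in(.128,.136,.145): s=s+samp(im,np.radians(g+PHI),r,.066)/3
        for f in(60,180,300): s=s+samp(im,np.radians(g+PHI+f),.136,.074)
        s=cv2.GaussianBlur(s.reshape(1,-1),(9,1),0)[0]; i=np.argmax(s); ok=s[i]>150 and abs(g[i]-pr)<15
        if ok: L.append((t,float(g[i])))
        print(round(t,2),round(g[i],1),'pr',round(pr,1),int(s[i]),ok,end=' | ')
    json.dump(L,open('log2.json','w')); p=fit(L); print('\n',p.round(3),'now',bot.read_state()['time_s'])
    A=np.array(L); print('resid',(model(p,A[:,0])-A[:,1])[-k:].round(1))
    for n in(1,2,3):
        tt=np.arange(T0,60,.001); m=model(p,tt); j=np.searchsorted(m,360*n)
        if j<len(tt): print('return',n,'t',round(tt[j],3),'w',round(float(speed(p,tt[j])),3))
    return im,p
E
python3 - <<'E'
from h import *
json.dump([[4.033,-46.7-PHI],[4.083,-40-PHI],[4.133,-33.5-PHI],[4.233,-20-PHI],[4.283,-13.5-PHI]],open('log2.json','w'))
im,p=track2(18); save('s5.png',im)
s=bot.read_state();print(s['position'],s['force'])
E
```

```text
5.07 46.9 pr 46.3 169 True | 5.12 53.5 pr 52.9 166 True | 5.17 59.8 pr 59.2 171 True | 5.22 65.5 pr 65.3 172 True | 5.27 71.7 pr 71.3 174 True | 5.32 78.1 pr 77.3 180 True | 5.37 84.0 pr 83.4 184 True | 5.42 90.0 pr 89.4 184 True | 5.47 95.8 pr 95.4 184 True | 5.52 101.9 pr 101.3 185 True | 5.57 107.5 pr 107.3 185 True | 5.62 112.8 pr 113.2 185 True | 5.67 118.6 pr 118.8 184 True | 5.72 124.1 pr 124.5 182 True | 5.77 129.9 pr 130.1 184 True | 5.82 135.5 pr 135.7 183 True | 5.87 139.9 pr 141.3 229 True | 5.92 145.1 pr 146.5 228 True | 
 [-1.489  2.384  0.967] now 5.9667
resid [ 1.   0.5  0.2  0.4  0.2 -0.3 -0.3 -0.4 -0.4 -0.7 -0.6 -0.1 -0.3 -0.1
 -0.3 -0.3  0.9  1.1]
return 1 t 8.126 w 1.474
return 2 t 14.364 w 0.625
[ 0.45006695 -0.03314803  0.11853949] [-0.32945392  0.18872437  0.1520065 ]
```

Tracking works, and return 2 at about t=14.4 s and 0.6 rad/s is the comfortable one to brake on. I'll lower to just above peg height and keep watching.

>>> {"fn": "move_arm", "kwargs": {
  "increments": [
    {"xyz":[0,0,8],"roll":0,"grip":0},
    {"xyz":[0,0,8],"roll":0,"grip":0},
    {"xyz":[0,0,8],"roll":0,"grip":0},
    {"xyz":[0,0,5],"roll":0,"grip":0},
    {"xyz":[0,0,0],"roll":0,"grip":0}
  ]
}}

```text
time_s: 6.38
position: [0.4491, -0.0329, 0.088]
tcp_rot: [[-0.342, 0.94, -0.003], [0.94, 0.342, 0.001], [0.002, -0.003, -1.0]]
force: [-0.5, -0.2, 0.3]
opening: 0.001
grasp_force: 0.0
```

```bash
python3 - <<'E'
from h import *
s=bot.read_state();print(s['position'],s['force'])
im,p=track2(5)
s=bot.read_state();print(s['position'],s['force'])
E
```

```text
[ 0.44906567 -0.03289147  0.08803681] [-0.53315442 -0.16459641  0.25894123]
6.38 196.2 pr 196.2 181 True | 6.43 199.8 pr 201.4 244 True | 6.48 205.1 pr 205.9 248 True | 6.53 210.1 pr 210.7 245 True | 6.58 215.3 pr 215.5 244 True | 
 [-1.491  2.401  1.044] now 6.6333
resid [-1.   0.5  0.3  0.4  0.1]
return 1 t 8.184 w 1.416
return 2 t 15.317 w 0.463
[ 0.45028319 -0.0332258   0.08968783] [-0.12052819  1.12067186  0.30609125]
```

>>> {"fn": "move_arm", "kwargs": {
  "increments": [
    {"xyz":[0,0,0],"roll":0,"grip":0},
    {"xyz":[0,0,0],"roll":0,"grip":0},
    {"xyz":[0,0,0],"roll":0,"grip":0},
    {"xyz":[0,0,0],"roll":0,"grip":0},
    {"xyz":[0,0,0],"roll":0,"grip":0}
  ]
}}

```text
time_s: 7.05
position: [0.4501, -0.0332, 0.0897]
tcp_rot: [[-0.342, 0.94, 0.0], [0.94, 0.342, -0.0], [-0.0, 0.0, -1.0]]
force: [-0.1, 0.6, -0.7]
opening: 0.007
grasp_force: 0.0
```

```bash
python3 - <<'E'
from h import *
im,p=track2(14)
s=bot.read_state();print(s['position'],s['force'])
E
```

```text
7.05 261.6 pr 260.8 295 True | 7.1 266.3 pr 265.9 288 True | 7.15 271.3 pr 270.7 285 True | 7.2 276.1 pr 275.5 288 True | 7.25 280.7 pr 280.3 280 True | 7.3 285.2 pr 285.0 224 True | 7.35 289.8 pr 289.6 221 True | 7.4 294.7 pr 294.3 227 True | 7.45 299.7 pr 298.9 221 True | 7.5 304.1 pr 303.5 219 True | 7.55 308.9 pr 308.1 231 True | 7.6 313.2 pr 312.6 225 True | 7.65 317.8 pr 317.2 223 True | 7.7 322.3 pr 321.7 228 True | 
 [-1.486  2.383  0.984] now 7.75
resid [ 0.4  0.5  0.2  0.1  0.2  0.3  0.3  0.1 -0.3 -0.2 -0.5 -0.4 -0.5 -0.5]
return 1 t 8.146 w 1.457
return 2 t 14.584 w 0.586
[ 0.45008765 -0.03318372  0.08952756] [0.548998   0.30999425 1.27783065]
```

>>> {"fn": "move_arm", "kwargs": {
  "increments": [
    {"xyz":[0,0,0],"roll":0,"grip":0},
    {"xyz":[0,0,0],"roll":0,"grip":0},
    {"xyz":[0,0,0],"roll":0,"grip":0},
    {"xyz":[0,0,0],"roll":0,"grip":0},
    {"xyz":[0,0,0],"roll":0,"grip":0}
  ]
}}

```text
time_s: 8.17
position: [0.4501, -0.0332, 0.0895]
tcp_rot: [[-0.342, 0.94, -0.0], [0.94, 0.342, 0.0], [0.0, -0.0, -1.0]]
force: [0.2, 0.3, 0.2]
opening: 0.005
grasp_force: 0.0
```

>>> {"fn": "move_arm", "kwargs": {
  "increments": [
    {"xyz":[0,0,0],"roll":0,"grip":0},
    {"xyz":[0,0,0],"roll":0,"grip":0},
    {"xyz":[0,0,0],"roll":0,"grip":0},
    {"xyz":[0,0,0],"roll":0,"grip":0},
    {"xyz":[0,0,0],"roll":0,"grip":0}
  ]
}}

```text
time_s: 8.58
position: [0.4501, -0.0332, 0.0895]
tcp_rot: [[-0.342, 0.94, -0.0], [0.94, 0.342, 0.0], [0.0, -0.0, -1.0]]
force: [0.2, 0.3, 0.4]
opening: 0.005
grasp_force: 0.0
```

>>> {"fn": "move_arm", "kwargs": {
  "increments": [
    {"xyz":[0,0,0],"roll":0,"grip":0},
    {"xyz":[0,0,0],"roll":0,"grip":0},
    {"xyz":[0,0,0],"roll":0,"grip":0},
    {"xyz":[0,0,0],"roll":0,"grip":0},
    {"xyz":[0,0,0],"roll":0,"grip":0}
  ]
}}

```text
time_s: 9.0
position: [0.4501, -0.0332, 0.0896]
tcp_rot: [[-0.342, 0.94, -0.0], [0.94, 0.342, -0.0], [-0.0, -0.0, -1.0]]
force: [0.4, 1.2, 0.5]
opening: 0.006
grasp_force: 0.0
```

>>> {"fn": "move_arm", "kwargs": {
  "increments": [
    {"xyz":[0,0,0],"roll":0,"grip":0},
    {"xyz":[0,0,0],"roll":0,"grip":0},
    {"xyz":[0,0,0],"roll":0,"grip":0},
    {"xyz":[0,0,0],"roll":0,"grip":0},
    {"xyz":[0,0,0],"roll":0,"grip":0}
  ]
}}

```text
time_s: 9.42
position: [0.4501, -0.0332, 0.0895]
tcp_rot: [[-0.342, 0.94, 0.0], [0.94, 0.342, 0.0], [-0.0, 0.0, -1.0]]
force: [-0.6, -0.3, 0.2]
opening: 0.007
grasp_force: 0.0
```

```bash
python3 - <<'E'
from h import *
im,p=track2(4)
E
```

```text
9.42 462.0 pr 458.0 184 True | 9.47 465.8 pr 463.6 185 True | 9.52 469.6 pr 468.2 185 True | 9.57 472.6 pr 472.2 185 True | 
 [-1.474  2.358  0.93 ] now 9.6167
resid [-0.5 -0.6 -0.8 -0.3]
return 1 t 8.13 w 1.485
return 2 t 14.153 w 0.677
```

>>> {"fn": "move_arm", "kwargs": {
  "increments": [
    {"xyz":[0,0,0],"roll":0,"grip":0},
    {"xyz":[0,0,0],"roll":0,"grip":0},
    {"xyz":[0,0,0],"roll":0,"grip":0},
    {"xyz":[0,0,0],"roll":0,"grip":0},
    {"xyz":[0,0,0],"roll":0,"grip":0}
  ]
}}

```text
time_s: 10.03
position: [0.4501, -0.0332, 0.0895]
tcp_rot: [[-0.342, 0.94, -0.0], [0.94, 0.342, 0.0], [0.0, -0.0, -1.0]]
force: [-0.1, -0.3, 0.0]
opening: -0.002
grasp_force: 0.0
```

>>> {"fn": "move_arm", "kwargs": {
  "increments": [
    {"xyz":[0,0,0],"roll":0,"grip":0},
    {"xyz":[0,0,0],"roll":0,"grip":0},
    {"xyz":[0,0,0],"roll":0,"grip":0},
    {"xyz":[0,0,0],"roll":0,"grip":0},
    {"xyz":[0,0,0],"roll":0,"grip":0}
  ]
}}

```text
time_s: 10.45
position: [0.4501, -0.0332, 0.0896]
tcp_rot: [[-0.342, 0.94, 0.0], [0.94, 0.342, 0.0], [0.0, 0.0, -1.0]]
force: [-0.5, -0.3, -0.0]
opening: 0.006
grasp_force: 0.0
```

>>> {"fn": "move_arm", "kwargs": {
  "increments": [
    {"xyz":[0,0,0],"roll":0,"grip":0},
    {"xyz":[0,0,0],"roll":0,"grip":0},
    {"xyz":[0,0,0],"roll":0,"grip":0},
    {"xyz":[0,0,0],"roll":0,"grip":0},
    {"xyz":[0,0,0],"roll":0,"grip":0}
  ]
}}

```text
time_s: 10.87
position: [0.4501, -0.0332, 0.0896]
tcp_rot: [[-0.342, 0.94, 0.0], [0.94, 0.342, -0.0], [-0.0, 0.0, -1.0]]
force: [0.4, -0.1, -0.2]
opening: 0.004
grasp_force: 0.0
```

```bash
python3 - <<'E'
from h import *
im,p=track2(6)
s=bot.read_state();print(s['position'],s['force'])
E
```

```text
10.87 557.3 pr 558.3 229 True | 10.92 559.6 pr 560.8 243 True | 10.97 562.6 pr 563.4 247 True | 11.02 565.5 pr 566.1 252 True | 11.07 568.5 pr 568.9 250 True | 11.12 571.6 pr 571.8 246 True | 
 [-1.478  2.365  0.942] now 11.1667
resid [-0.3  0.3  0.3  0.3  0.3  0.2]
return 1 t 8.132 w 1.479
return 2 t 14.239 w 0.657
[ 0.45008408 -0.03318579  0.08954441] [ 0.21815802 -0.24211347 -0.07007503]
```

>>> {"fn": "move_arm", "kwargs": {
  "increments": [
    {"xyz":[0,0,0],"roll":0,"grip":0},
    {"xyz":[0,0,0],"roll":0,"grip":0},
    {"xyz":[0,0,0],"roll":0,"grip":0},
    {"xyz":[0,0,0],"roll":0,"grip":0},
    {"xyz":[0,0,0],"roll":0,"grip":0}
  ]
}}

```text
time_s: 11.58
position: [0.4501, -0.0332, 0.0896]
tcp_rot: [[-0.342, 0.94, -0.0], [0.94, 0.342, -0.0], [0.0, -0.0, -1.0]]
force: [0.5, 0.0, 0.5]
opening: 0.005
grasp_force: 0.0
```

>>> {"fn": "move_arm", "kwargs": {
  "increments": [
    {"xyz":[0,0,0],"roll":0,"grip":0},
    {"xyz":[0,0,0],"roll":0,"grip":0},
    {"xyz":[0,0,0],"roll":0,"grip":0},
    {"xyz":[0,0,0],"roll":0,"grip":0},
    {"xyz":[0,0,0],"roll":0,"grip":0}
  ]
}}

```text
time_s: 12.0
position: [0.4501, -0.0332, 0.0895]
tcp_rot: [[-0.342, 0.94, -0.0], [0.94, 0.342, -0.0], [0.0, -0.0, -1.0]]
force: [-1.2, -0.6, -0.9]
opening: 0.006
grasp_force: 0.0
```

>>> {"fn": "move_arm", "kwargs": {
  "increments": [
    {"xyz":[0,0,0],"roll":0,"grip":0},
    {"xyz":[0,0,0],"roll":0,"grip":0},
    {"xyz":[0,0,0],"roll":0,"grip":0},
    {"xyz":[0,0,0],"roll":0,"grip":0},
    {"xyz":[0,0,0],"roll":0,"grip":0}
  ]
}}

```text
time_s: 12.42
position: [0.4501, -0.0332, 0.0895]
tcp_rot: [[-0.342, 0.94, -0.0], [0.94, 0.342, -0.0], [0.0, -0.0, -1.0]]
force: [-0.2, -0.8, 0.1]
opening: 0.004
grasp_force: 0.0
```

```bash
python3 - <<'E'
from h import *
im,p=track2(8)
im,d=bot.capture('top'); print('top',bot.read_state()['time_s']-.05,line('top',im),[round(float(model(p,bot.read_state()['time_s']-.05))+PHI-720,1)])
E
```

```text
12.42 641.2 pr 641.4 283 True | 12.47 644.0 pr 643.8 230 True | 12.52 646.2 pr 646.2 227 True | 12.57 648.9 pr 648.7 228 True | 12.62 651.3 pr 651.1 216 True | 12.67 653.7 pr 653.5 217 True | 12.72 655.9 pr 655.9 234 True | 12.77 658.6 pr 658.2 226 True | 
 [-1.478  2.364  0.941] now 12.8167
resid [ 0.3 -0.   0.1 -0.1 -0.1 -0.1  0.  -0.4]
return 1 t 8.132 w 1.479
return 2 t 14.234 w 0.658
top 12.816699999999999 [(np.float64(-22.0), 119), (np.float64(-82.0), 110), (np.float64(37.7), 108), (np.float64(-169.5), 98), (np.float64(-175.2), 89), (np.float64(179.0), 83)] [-21.1]
```

>>> {"fn": "move_arm", "kwargs": {
  "increments": [
    {"xyz":[0,0,0],"roll":0,"grip":0},
    {"xyz":[0,0,0],"roll":0,"grip":0},
    {"xyz":[0,0,0],"roll":0,"grip":0},
    {"xyz":[0,0,0],"roll":0,"grip":0},
    {"xyz":[0,0,0],"roll":0,"grip":0}
  ]
}}

```text
time_s: 13.28
position: [0.4501, -0.0332, 0.0896]
tcp_rot: [[-0.342, 0.94, 0.0], [0.94, 0.342, -0.0], [-0.0, 0.0, -1.0]]
force: [0.4, -0.1, 0.2]
opening: 0.003
grasp_force: 0.0
```

>>> {"fn": "move_arm", "kwargs": {
  "increments": [
    {"xyz":[0,0,0],"roll":0,"grip":0},
    {"xyz":[0,0,6],"roll":0,"grip":0},
    {"xyz":[0,0,6],"roll":0,"grip":0},
    {"xyz":[0,0,5],"roll":0,"grip":0},
    {"xyz":[0,0,2],"roll":0,"grip":0}
  ]
}}

```text
time_s: 13.7
position: [0.4495, -0.033, 0.0695]
tcp_rot: [[-0.342, 0.94, -0.002], [0.94, 0.342, 0.001], [0.001, -0.001, -1.0]]
force: [-0.4, 0.4, -0.2]
opening: 0.003
grasp_force: 0.0
```

```bash
python3 - <<'E'
from h import *
s=bot.read_state();print(s['time_s'],s['position'],s['force'])
im,p=track2(2)
s=bot.read_state();print(s['time_s'],s['position'],s['force'])
E
```

```text
13.7 [ 0.44949899 -0.0330228   0.06948314] [-0.43281843  0.40775835 -0.23196165]
13.7 699.4 pr 699.0 234 True | 13.75 701.1 pr 701.1 216 True | 
 [-1.477  2.364  0.941] now 13.8
resid [-0.3 -0. ]
return 1 t 8.132 w 1.479
return 2 t 14.232 w 0.659
13.8 [ 0.44954365 -0.03304587  0.06979781] [ 0.39751828  0.37800508 -0.01358105]
```

>>> {"fn": "move_arm", "kwargs": {
  "increments": [
    {"xyz":[0,0,0],"roll":0,"grip":0},
    {"xyz":[0,0,0],"roll":0,"grip":0},
    {"xyz":[0,0,0],"roll":0,"grip":0},
    {"xyz":[0,0,0],"roll":0,"grip":0},
    {"xyz":[0,0,3],"roll":0,"grip":0}
  ]
}}

```text
time_s: 14.22
position: [0.4506, -0.0333, 0.068]
tcp_rot: [[-0.342, 0.94, 0.001], [0.94, 0.342, -0.001], [-0.001, 0.001, -1.0]]
force: [-0.1, -0.8, 0.4]
opening: 0.004
grasp_force: 0.0
```

>>> {"fn": "move_arm", "kwargs": {
  "increments": [
    {"xyz":[0,0,5],"roll":0,"grip":0},
    {"xyz":[0,0,0],"roll":0,"grip":0}
  ]
}}

```text
time_s: 14.38
position: [0.4506, -0.0334, 0.0661]
tcp_rot: [[-0.343, 0.94, 0.003], [0.94, 0.343, -0.001], [-0.002, 0.002, -1.0]]
force: [-5.6, 1.0, 41.5]
opening: 0.002
grasp_force: 20.2
```

```bash
python3 - <<'E'
from h import *
s=bot.read_state();print(s['time_s'],s['position'],s['force'])
for k in range(2):
    im,d=bot.capture('top'); print('top',line('top',im))
    im2,d=bot.capture('side'); print('side',line('side',im2))
save('top6.png',im); save('side6.png',im2)
cv2.imwrite('pics/v6.png',cv2.resize(np.hstack([cv2.imread('pics/top6.png')[70:250,200:380],cv2.imread('pics/side6.png')[140:290,230:380].repeat(1,0) if 0 else cv2.resize(cv2.imread('pics/side6.png')[140:290,230:380],(180,180))]),(800,400)))
s=bot.read_state();print(s['time_s'],s['position'],s['force'])
E
```

```text
14.3833 [ 0.45062621 -0.03344248  0.06614123] [-5.55540275  1.00850246 41.51714361]
top [(np.float64(38.3), 119), (np.float64(-141.0), 119), (np.float64(-22.0), 113), (np.float64(98.8), 107), (np.float64(-170.2), 98), (np.float64(-176.0), 83)]
side [(np.float64(50.3), 112), (np.float64(38.8), 101), (np.float64(-140.0), 68), (np.float64(-21.5), 66), (np.float64(-15.7), 55), (np.float64(-145.8), 49)]
top [(np.float64(38.3), 119), (np.float64(-141.0), 119), (np.float64(-22.0), 113), (np.float64(98.8), 107), (np.float64(-170.5), 99), (np.float64(-176.2), 82)]
side [(np.float64(50.5), 112), (np.float64(38.8), 101), (np.float64(-143.0), 67), (np.float64(-21.5), 66), (np.float64(-15.7), 54), (np.float64(80.5), 41)]
14.5833 [ 0.45065162 -0.03339414  0.06613095] [-5.65856348e+00 -3.17853460e-02  4.00428868e+01]
```

View pics/v6.png

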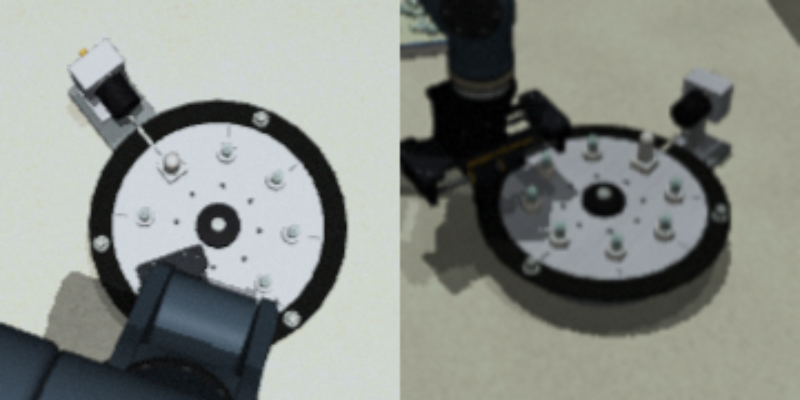

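The disc has stopped with the line at 38.3°, exactly in front of the photocell: tall lamp at (172,165) and tube mouth at (130,103) in the crop. I'll lift straight off.

>>> {"fn": "move_arm", "kwargs": {
  "increments": [
    {"xyz":[0,0,-3],"roll":0,"grip":0},
    {"xyz":[0,0,-5],"roll":0,"grip":0},
    {"xyz":[0,0,-20],"roll":0,"grip":0},
    {"xyz":[0,0,-35],"roll":0,"grip":0},
    {"xyz":[0,0,-35],"roll":0,"grip":0}
  ]
}}

```text
time_s: 15.0
position: [0.4488, -0.0328, 0.1605]
tcp_rot: [[-0.342, 0.94, -0.004], [0.94, 0.342, 0.001], [0.003, -0.003, -1.0]]
force: [2.1, -0.6, 0.4]
opening: 0.008
grasp_force: 0.0
```

>>> {"fn": "move_arm", "kwargs": {
  "increments": [
    {"xyz":[0,0,-25],"roll":0,"grip":0},
    {"xyz":[0,0,0],"roll":0,"grip":0},
    {"xyz":[0,0,0],"roll":0,"grip":0}
  ]
}}

```text
time_s: 15.25
position: [0.4509, -0.0334, 0.1866]
tcp_rot: [[-0.342, 0.94, 0.003], [0.94, 0.342, -0.001], [-0.002, 0.003, -1.0]]
force: [-0.1, 0.1, 1.1]
opening: 0.005
grasp_force: 0.0
```

```bash
python3 - <<'E'
from h import *
im,d=bot.capture('top'); print('top',line('top',im)[:4])
im,d=bot.capture('side'); print('side',line('side',im)[:4])
s=bot.read_state();print(s['time_s'],s['position'],s['force'])
r=[x for x in line('side',im) if abs(x[0]-38.5)<2]
if r: print(bot.hand_in())
E
```

```text
top [(np.float64(38.3), 119), (np.float64(-22.0), 109), (np.float64(98.8), 106), (np.float64(-139.8), 87)]
side [(np.float64(50.3), 112), (np.float64(39.0), 101), (np.float64(96.5), 68), (np.float64(-140.0), 67)]
15.35 [ 0.44917436 -0.03291833  0.18462899] [-0.1852546   0.11760577 -0.76523461]
the job is handed in; nothing more can be done
None
```

I handed the job in at 15.4 s: the flicked disc carried the tall lamp freely past the photocell twice, and a fingertip on the rim braked it on the third arrival. It stands at 38.3°, my measured photocell direction, with the finger lifted clear; that press read about 41 N at the wrist (limit 120 N).

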